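# Find the heavy side of an eccentric rotor

### The job

Slide the vise jaw open, lift the closed-up rotor out, set it down with its bearings in the two V-blocks and let go of it. Its counterweight is hidden, so turn the wheel by hand there and feel (or watch it swing back) which side is heavy, then take hold of it and finish while still holding it, motionless in the V-blocks with the heavy side straight down, ready for marking. Leave the jaw open and the other things on the bench where they are.

Things in the scene. Friction and masses are not known exactly. Their poses are not given: they have to be found in the camera images.
- vise: Quick-action bench vise of dark steel, screwed down. Origin: underside of its base, below the middle of the held rotor. y runs along the jaws' travel: fixed jaw on the +y side, sliding jaw on the -y side. Base y -90 to 45, x +-56 (foot lugs to +-79); both jaws 104 long in x, tops 62 above the bench; between them the rotor stands on edge, axle along y, on two rails whose tops are 34 high.
- vise_jaw (a joint): Sliding jaw, m: about 0 clamped on the rotor, grows as the jaw slides toward the vise's -y; stop at 0.030. No screw to turn: pulling or pushing the handle with about 7 N slides it, and it stays where it is left. 0.02 frees the rotor well.
- vise_handle (a point): Grip point on the upright round bar (10 mm thick, 14 to 92 above the bench, 15 mm ball on top) at the outer end of the sliding jaw's spindle; moves with the jaw; axes as the vise. The point is on the bar's axis, 74 above the bench, 100 mm to -y of the vise origin when closed. A bracket 52 high stands 14 mm to its +y, and the rotor top (136 high) 89 mm to its +y: pinch it across x.
- wheel: Wheel of the loose rotor: aluminium disc 110 mm dia., 22 thick, counterweight hidden under cover plates. Origin at its centre, 81 above the bench in the vise; y along the axle (10 dia., 50 out either side, 20 dia. hub to the bearings), z to the index hole; turns with the wheel. Pinch the rim from above across its 22 mm; beside it fingers have room to 33 mm below the top. Whole rotor 0.66 kg.
- rotor: The rotor's bearings: outer rings 26 dia., 8 wide, middles 27 mm either side of the wheel's centre (origin; y on the axle). Grease drags (0.02 N m) alike both ways: let go with the heavy side within some 25 to 36 degrees of straight down (or straight up) the wheel stays; elsewhere it turns slowly by itself and stops that far short of straight down. Weight: 0.03 to 0.05 N m at most.
- index_hole (a point): Dark 9 mm index hole through the disc, 47.5 mm from the axle, with a dark slot across the rim beside it: shows how far the wheel is turned. It says nothing about the heavy side, which is at a different angle every time.
- stand: Balancing stand, fixed: ground plate 130 x 115 x 12 with two steel V-blocks 92 high, 72 wide in x, each 14 thick with middles 27 mm either side of the centre along y; open 90 degree V across the top of each. Origin: underside centre. The axle shall lie along its y (either way round).
- stand_axis (a point): Where the wheel's centre lies with both bearings down in the Vs: 85 above the bench, over the middle of the stand; axes as the stand. 9 mm between the disc and each block.
- screwdriver: Bystander: screwdriver, 170 long, lying between vise and stand. Origin on its underside.
- spanner: Bystander: spanner, 150 long, lying. Origin on its underside.
- heatsink: Bystander: finned heat sink 70 x 80 x 34. Origin under its middle.
- module: Bystander: grey metal module 60 x 80 x 26 with two brass sockets. Origin under its middle.
- oiler: Bystander: small oil bottle, 38 dia., 104 high. Origin under its middle.
- cover: Bystander: spare round cover plate, 82 dia., 4 thick, lying. Origin under its middle.
- screw_tray: Bystander: low tray of screws 100 x 70 x 22. Origin under its middle.
There are look-alikes about, which are no part of the job. Leave any yellow look-alike of the vise alone. What is shaped like the rotor but turquoise is not meant.

How it is judged:
By the outcome, as a careful person would: the job done as asked, in the order asked, and still so for the second after the job is handed in, while the arm keeps its last pose, push and grip.
It also fails if it takes over 72 s, if anything falls off the work surface, if the arm or the gripper's body presses on something with over 40 N, if the wrist force passes 120 N, or if a joint passes its speed limit or range.

### The arm

A 6-joint arm with a two-finger parallel gripper is mounted at the origin on the work surface. World frame = base frame: x ahead of the robot, y to its left, z up, the work surface at z = 0. Lengths are in m, angles in rad, forces in N, time in s.
With the tool pointing down it reaches from about 0.35 to 0.975 m from the base axis. Payload 4.9 kg.
Tool frame: the origin (TCP) lies at the very end of the fingers, on their centre line; the grasp point (between the pads) lies 19 mm behind it (ctrl.pinch_z is the distance from the TCP to the grasp point, in m); z points along the fingers, y is the direction in which the jaws open and shut (so a half turn about z gives the same grasp; the last joint's range is limited). The gripper opens to 85 mm and grips with 20 to 120 N. Pads are 22 mm wide; open, the fingers measure 114 mm over their backs; the gripper's body (76 mm by 85 mm) begins 54 mm behind the grasp point. The pads swing forward as they close: fully open they stand 13 mm farther back than shut.
Start: joints at [1.112, 0.053, 1.613, -0, 1.476, -0.119], TCP at [0.208, 0.589, 0.231] pointing down, gripper open.
Joint ranges: [-3.01, 3.01], [-1.01, 2.22], [0.06, 2.58], [-1.02, 4.17], [0.09, 2.62], [-3.14, 3.14]. Speed limits (rad/s): [2.57, 2.57, 3.14, 3.14, 3.14, 3.14].

### API

Orientations are given as a rotation vector (axis times angle).
In Python, from station import ctrl gives the robot as it stands.
- The arm moves only by the tool carry_out, never from a script. Its argument "series" is a list of rows, each a list of 7 numbers: the shift along the world's x, y, z each as a share of 0.025 m, from -1 to 1, then the turn, a rotation vector about the world's x, y, z each as a share of 0.1 rad, from -1 to 1, then the opening, from 0 (shut) to 1 (fully open). A call has 1 to 12 rows; each row shifts and turns the commanded pose from where the row before left it; what a row does not reach is not made up. A row lasts 1/10 s, in which the tool goes at most 50 mm and 8.59 degrees, less where a joint would pass 70% of its speed; a pose out of reach is approached as far as the arm can. A call with a number of a shift or a turn outside -1 to 1 is refused whole. A call with a gripper value outside its range is refused whole. The fingers move at their own pace and stop on an object; "grip_force" is the grip in N (left out, the last holds). Time passes only in rows, so rows that do not move let the fingers close. It gives the time, the measured TCP pose, the force and the opening at its end, in the units of the state.
- ctrl.get_obs(): the state, without advancing time (a new reading comes with each control period).
- ctrl.get_image(name): name is "side" or "top"; returns a dict with "frame" (384x512x3 uint8, blue, green, red), "fx", "fy", "cx", "cy" (pixels), "R" (3x3) and "t" (3): a world point X has camera coordinates R X + t. Camera axes: x right, y down, z forward; pixel columns grow to the right and rows downward; lengths in m; the calibration is good to about 2 mm. A picture is of the moment at which its call begins. There is no depth.
- ctrl.finish_job(): hands the job in, once; it reports no verdict.
Trained networks look in a picture, given as the dict that the camera call returned (one of the last four; its "shot" number tells which), for a name from the list of things; names that differ only in an ending like _2 or _b are one class to them, and where a whole thing is asked for, a point or a joint stands for the part that bears it (a point fixed in the world has none). Each returns a list of dicts, best first, with "p" (0 to 1); they miss things now and then, are a little off and sometimes report something else, mostly with a low value. They report only what shows in the picture. A call takes as long as a camera call. They do not tell look-alikes from the thing itself.
- ctrl.trace(picture, name): "mask" (384x512 bool, what is visible of it) and "rect" ([left, top, width, height] as shares, 0 to 1, of the picture: columns of its width, rows of its height, round what is visible of it).
- ctrl.mark_of(picture, name): "position" ([column, row] as shares, 0 to 1, of the picture: columns of its width, rows of its height: a listed point, or the origin of a listed thing).
The state is a dict: "t": time; "q": joint angles; "dq": joint speeds; "effort": joint torques, N m; "tool_pos": TCP position; "tool_rot": TCP orientation; "contact_force": force on the tool from outside, world axes, zero at the start; "wrist_torque": the same for the moment, N m; "opening": finger opening in m.
Only numpy, scipy, OpenCV 4.12 (cv2) and the standard library are available. Lean on these libraries where they do the work, as an engineer would, in place of code of your own. Each camera call takes 0.05 s, during which the arm holds its last target.

## Working session

There is one attempt and no reset: what is moved stays moved. The work goes in short steps, Python scripts to look and compute and a tool call to move; the robot and the scene stay as the last step left them, time stands still between calls to the robot, and variables do not carry over. Pictures are saved under pics/ and viewed, and the job is handed in when it is done.

Besides the shell and the picture viewer there is one more tool, called after ">>>" as name([rows], argument=value, ...), one row to a line, values as JSON. carry_out: Moves the arm, as the interface text tells. Shift numbers are shares of 0.025 m and turn numbers shares of 0.1 rad, none past 1 either way. Its arguments: {"type":"object","properties":{"series":{"type":"array"},"grip_force":{"type":"number"}},"required":["series"]}

```bash
mkdir -p pics; ls
cat > h.py <<'E'
import numpy as np, cv2
from station import ctrl
def px(im,u,v):
    return u,v
def ray(im,u,v):
    R=np.array(im["R"]);t=np.array(im["t"])
    d=R.T@np.array([(u-im["cx"])/im["fx"],(v-im["cy"])/im["fy"],1.]);c=-R.T@t
    return c,d
def onz(im,u,v,z):
    c,d=ray(im,u,v);return c+d*(z-c[2])/d[2]
def proj(im,X):
    p=np.array(im["R"])@np.array(X,float)+np.array(im["t"]);return np.array([im["fx"]*p[0]/p[2]+im["cx"],im["fy"]*p[1]/p[2]+im["cy"]])
def tri(obs):
    A=np.zeros((3,3));b=np.zeros(3)
    for im,u,v in obs:
        c,d=ray(im,u,v);d=d/np.linalg.norm(d);P=np.eye(3)-np.outer(d,d);A+=P;b+=P@c
    return np.linalg.solve(A,b)
def save(im,name,crop=None,s=1):
    f=im["frame"]
    if crop: f=f[crop[1]:crop[3],crop[0]:crop[2]]
    cv2.imwrite("pics/"+name,cv2.resize(f,None,fx=s,fy=s,interpolation=cv2.INTER_CUBIC))
E
python3 - <<'E'
from h import *
o=ctrl.get_obs();print(o)
a=ctrl.get_image("top");b=ctrl.get_image("side")
save(a,"top0.png",s=1.5);save(b,"side0.png",s=1.5)
for im,n in((a,"top"),(b,"side")):
    print(n,im["fx"],im["cx"],im["cy"],-np.array(im["R"]).T@im["t"],np.array(im["R"]).round(2).tolist())
    for k in ["vise","vise_handle","wheel","index_hole","stand","stand_axis","rotor","screwdriver","oiler"]:
        for r in ctrl.mark_of(im,k)[:3]:
            u,v=r["position"][0]*512,r["position"][1]*384
            z={"vise_handle":.074,"wheel":.081,"stand_axis":.085,"rotor":.081}.get(k,0)
            print(k,round(r["p"],2),round(u),round(v),onz(im,u,v,z).round(3))
E
```

```text
pics
{'t': 0.0, 'q': array([ 1.11201052e+00,  5.34067870e-02,  1.61429899e+00,  1.81064717e-06,
        1.47600147e+00, -1.18975412e-01]), 'dq': array([-0.0009646 , -0.00137851, -0.00023811, -0.00148364,  0.00014657,
        0.00047108]), 'effort': array([ 2.06565608e-03, -3.93680763e+01, -3.70181572e+01, -1.03229474e-04,
        6.96208430e-03, -1.53163404e-05]), 'tool_pos': array([0.20802317, 0.58870139, 0.23002909]), 'tool_rot': array([-0.53110633, -3.09575917,  0.00318255]), 'contact_force': array([-0.57067457,  0.76513182, -0.09790971]), 'wrist_torque': array([ 0.00356253, -0.01260332, -0.01583307]), 'opening': 0.08533151800666297}
top 354.95945026120734 253.81492859319522 193.719712346272 [ 0.45877619 -0.06396851  1.222522  ] [[0.01, -1.0, -0.03], [-0.99, -0.01, -0.1], [0.1, 0.03, -0.99]]
vise 0.7 303 208 [ 0.534 -0.197  0.   ]
vise 0.68 324 264 [ 0.346 -0.268  0.   ]
vise_handle 0.83 359 275 [ 0.319 -0.366  0.074]
vise_handle 0.74 332 211 [ 0.52  -0.283  0.074]
wheel 0.74 187 210 [0.522 0.185 0.081]
wheel 0.7 306 209 [ 0.527 -0.198  0.081]
wheel 0.57 379 213 [ 0.517 -0.429  0.
[... 610 characters left out ...]
65]]
vise 0.88 270 259 [ 0.536 -0.195  0.   ]
vise 0.73 211 313 [ 0.343 -0.273  0.   ]
vise 0.25 253 243 [ 0.521 -0.126  0.   ]
vise_handle 0.86 217 334 [ 0.323 -0.368  0.074]
vise_handle 0.67 285 270 [ 0.521 -0.291  0.074]
vise_handle 0.4 235 224 [ 0.477 -0.11   0.074]
wheel 0.72 274 237 [ 0.542 -0.197  0.081]
wheel 0.6 318 328 [ 0.505 -0.446  0.081]
index_hole 0.8 250 243 [ 0.513 -0.124  0.   ]
index_hole 0.75 321 315 [ 0.563 -0.385  0.   ]
stand 0.96 211 176 [0.529 0.189 0.   ]
stand_axis 0.82 209 154 [0.526 0.188 0.085]
rotor 0.58 268 238 [ 0.53  -0.192  0.081]
screwdriver 0.61 236 227 [ 0.504 -0.055  0.   ]
oiler 0.61 311 207 [ 0.738 -0.072 -0.   ]
oiler 0.28 211 154 [0.572 0.303 0.   ]
```

View pics/top0.png

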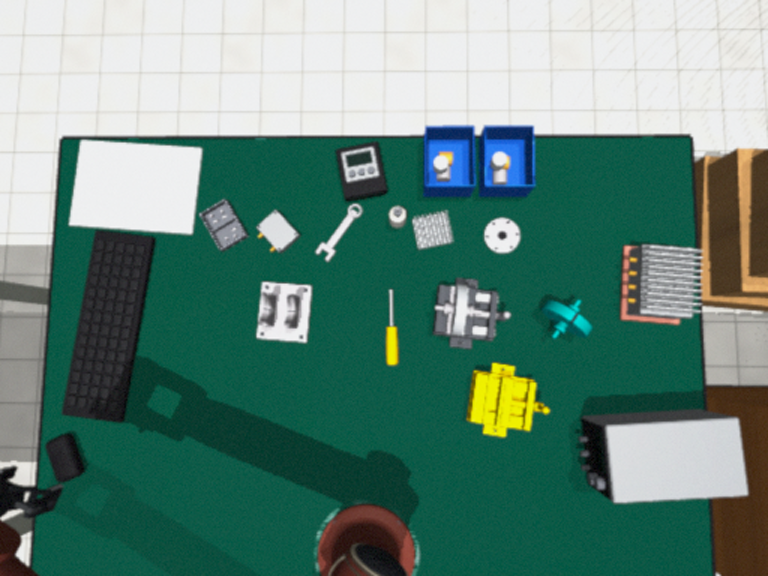

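View pics/side0.png

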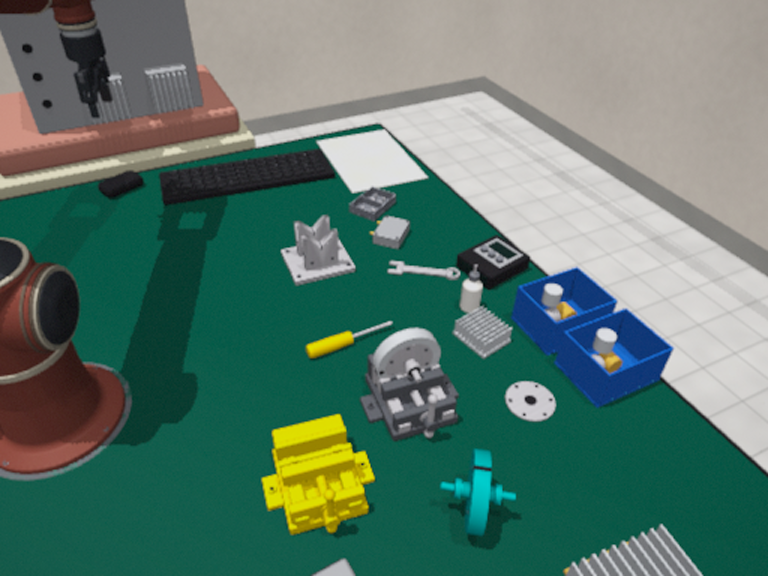

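Run:
```python
from h import *
a=ctrl.get_image("top");b=ctrl.get_image("side")
np.save("a.npy",a,allow_pickle=True);np.save("b.npy",b,allow_pickle=True)
f=lambda im,c,s:cv2.resize(im["frame"][c[1]:c[3],c[0]:c[2]],None,fx=s,fy=s,interpolation=cv2.INTER_CUBIC)
cv2.imwrite("pics/z1.png",np.hstack([f(a,(280,175,350,245),5.7),f(a,(160,175,230,245),5.7)]))
cv2.imwrite("pics/z2.png",np.hstack([f(b,(235,210,315,300),5),f(b,(175,135,245,225),5)]))
```

```text
(no output)
```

View pics/z1.png

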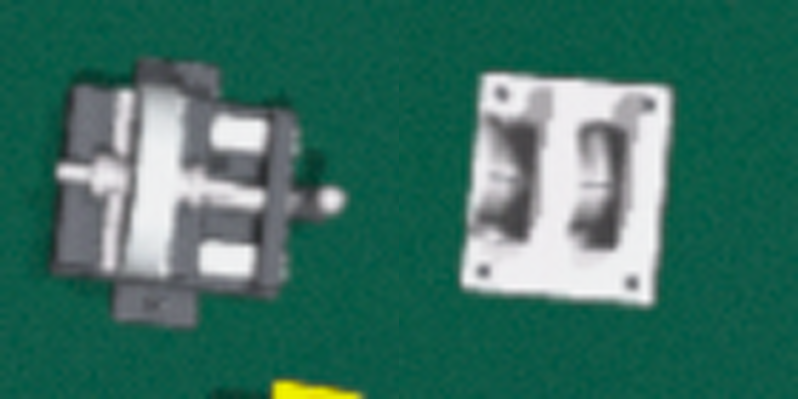

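View pics/z2.png

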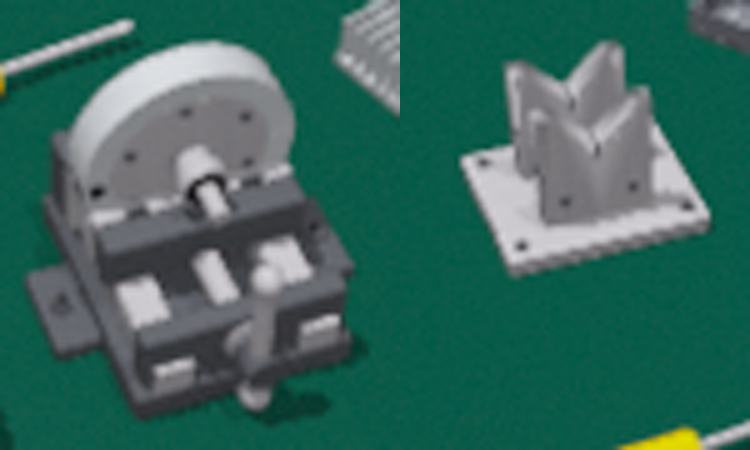

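```bash
cat > fit0.py <<'E'
from h import *
from scipy.optimize import least_squares
a=np.load("a.npy",allow_pickle=True).item();b=np.load("b.npy",allow_pickle=True).item()
T=lambda x,y:(280+x/5.7,175+y/5.7); S=lambda x,y:(235+x/5,210+y/5)
T2=lambda x,y:(160+(x-400+1)/5.7,175+y/5.7); S2=lambda x,y:(175+(x-400)/5,135+y/5)
ball=tri([(a,*T(332,200)),(b,*S(267,277))]);print("ball",ball)
print("axle+y end",onz(a,*T(57,172),.081))
e=[onz(a,*T(*p),z) for p,z in (((72,88),.062),((55,270),.062))];d=e[0]-e[1];print("jaw len",np.linalg.norm(d),"yaw",np.degrees(np.arctan2(d[1],d[0])), e)
for l,r in (((142,100),(129,265)),((183,100),(170,265))):
    e=[onz(a,*T(*p),.1) for p in(l,r)];d=e[0]-e[1];print("disc yaw",np.degrees(np.arctan2(d[1],d[0])))
X=[onz(a,*T2(*p),.012) for p in((482,73),(673,87),(655,303),(462,288))]
print(np.array(X).round(4)); print("stand c",np.mean(X,0))
for i,j in((0,3),(1,2)):
    d=X[i]-X[j];print(np.linalg.norm(d),np.degrees(np.arctan2(d[1],d[0])))
for i,j in((0,1),(3,2)):
    d=X[i]-X[j];print(np.linalg.norm(d),np.degrees(np.arctan2(-d[0],d[1])))
Xs=[onz(b,*S2(*p),.012) for p in((461,160),(513,265),(710,213))];print(np.array(Xs).round(4),"c side",((Xs[0]+Xs[2])/2).round(4))
# V bottoms
for p in ((505,183),(597,185)): print("V top",onz(a,*T2(*p),.067))
E
python3 fit0.py
```

```text
ball [ 0.52266019 -0.29790334  0.09806031]
axle+y end [ 0.53849444 -0.14773305  0.081     ]
jaw len 0.10498752910418493 yaw -5.372169894534886 [array([ 0.5883257 , -0.15777599,  0.062     ]), array([ 0.48379933, -0.14794656,  0.062     ])]
disc yaw -4.745284749636816
disc yaw -4.858453007722176
[[0.6004 0.2452 0.012 ]
 [0.5926 0.1287 0.012 ]
 [0.4626 0.1366 0.012 ]
 [0.4705 0.2531 0.012 ]]
stand c [0.53154661 0.19090545 0.012     ]
0.1301927821604492 -3.4723706331724653
0.13026084685767048 -3.4613973617526748
0.11674924345151065 -3.8278455148206536
0.11677463250580877 -3.8611638813966827
[[0.4698 0.2493 0.012 ]
 [0.4635 0.1356 0.012 ]
 [0.5927 0.1309 0.012 ]] c side [0.5312 0.1901 0.012 ]
V top [0.53035624 0.21578075 0.067     ]
V top [0.52961842 0.16253802 0.067     ]
```

```bash
cat >> h.py <<'E'
from scipy.spatial.transform import Rotation as Ro
def goto(x,y,z,yawdeg):
    """tool y axis at yaw (mod 180), pointing down; prints remaining shares"""
    o=ctrl.get_obs();R=Ro.from_rotvec(o["tool_rot"])
    best=None
    for k in (0,180):
        th=np.radians(yawdeg+k);yy=np.array([np.cos(th),np.sin(th),0]);zz=np.array([0,0,-1.]);xx=np.cross(yy,zz)
        r=(Ro.from_matrix(np.c_[xx,yy,zz])*R.inv()).as_rotvec()
        print("k",k,"turn shares",(r/.1).round(2), "q6",o["q"][5].round(2))
    d=np.array([x,y,z])-o["tool_pos"]
    Y=R.as_matrix()[:,1];print("tooly yaw",np.degrees(np.arctan2(Y[1],Y[0])).round(2),"z",R.as_matrix()[:,2].round(3),"pos",o["tool_pos"].round(4),"shift shares",(d/.025).round(2),"t",round(o["t"],2),"F",o["contact_force"].round(1),"op",round(o["opening"],4))
E
python3 - <<'E'
from h import *
goto(.523,-.298,.2,-5.2)
print(ctrl.pinch_z)
E
```

```text
k 0 turn shares [  0.     0.   -13.22] q6 -0.12
k 180 turn shares [-0.   0.  18.2] q6 -0.12
tooly yaw 70.53 z [ 0. -0. -1.] pos [0.2083 0.5892 0.2313] shift shares [ 12.59 -35.49  -1.25] t 1.1 F [-0.6 -0.1  0.1] op 0.0854
0.0187
```

>>> carry_out([
  [0.35,-0.98,0,0,0,-0.37,1],
  [0.35,-0.98,0,0,0,-0.37,1],
  [0.35,-0.98,0,0,0,-0.37,1],
  [0.35,-0.98,0,0,0,-0.37,1],
  [0.35,-0.98,0,0,0,-0.37,1],
  [0.35,-0.98,0,0,0,-0.37,1],
  [0.35,-0.98,0,0,0,-0.37,1],
  [0.35,-0.98,0,0,0,-0.37,1],
  [0.35,-0.98,0,0,0,-0.37,1],
  [0.35,-0.98,0,0,0,-0.37,1],
  [0.35,-0.98,0,0,0,-0.37,1],
  [0.35,-0.98,0,0,0,-0.37,1],
])

```text
t: 2.3
tool_pos: [0.3135, 0.2943, 0.2315]
tool_rot: [1.202, 2.902, 0.001]
contact_force: [-0.2, -0.1, 0.2]
opening: 0.0854
```

>>> carry_out([
  [0.35,-0.98,0,0,0,-0.37,1],
  [0.35,-0.98,0,0,0,-0.37,1],
  [0.35,-0.98,0,0,0,-0.37,1],
  [0.35,-0.98,0,0,0,-0.37,1],
  [0.35,-0.98,0,0,0,-0.37,1],
  [0.35,-0.98,0,0,0,-0.37,1],
  [0.35,-0.98,0,0,0,-0.37,1],
  [0.35,-0.98,0,0,0,-0.37,1],
  [0.35,-0.98,0,0,0,-0.37,1],
  [0.35,-0.98,0,0,0,-0.37,1],
  [0.35,-0.98,0,0,0,-0.37,1],
  [0.35,-0.98,0,0,0,-0.37,1],
])

```text
t: 3.5
tool_pos: [0.4185, 0.0002, 0.2315]
tool_rot: [1.812, 2.566, 0.001]
contact_force: [-0.6, -0.7, 0.3]
opening: 0.0854
```

>>> carry_out([
  [0.35,-0.98,0,0,0,-0.37,1],
  [0.35,-0.98,0,0,0,-0.37,1],
  [0.35,-0.98,0,0,0,-0.37,1],
  [0.35,-0.98,0,0,0,-0.37,1],
  [0.35,-0.98,0,0,0,-0.37,1],
  [0.35,-0.98,0,0,0,-0.37,1],
  [0.35,-0.98,0,0,0,-0.37,1],
  [0.35,-0.98,0,0,0,-0.37,1],
  [0.35,-0.98,0,0,0,-0.37,1],
  [0.35,-0.98,0,0,0,-0.37,1],
  [0.35,-0.98,0,0,0,-0.37,1],
  [0,0,0,0,0,0,1],
])

```text
t: 4.7
tool_pos: [0.5149, -0.2706, 0.2312]
tool_rot: [2.294, 2.146, -0.001]
contact_force: [-1.4, 0.5, 0.9]
opening: 0.0856
```

Run:
```python
from h import *
goto(.5228,-.298,.056,-5.2)
a=ctrl.get_image("top");b=ctrl.get_image("side")
f=lambda im,c,s:cv2.resize(im["frame"][c[1]:c[3],c[0]:c[2]],None,fx=s,fy=s,interpolation=cv2.INTER_CUBIC)
cv2.imwrite("pics/z3.png",np.hstack([f(a,(280,150,380,250),4),f(b,(235,200,335,300),4)]))
```

```text
k 0 turn shares [ 0.01 -0.   -0.24] q6 -0.54
k 180 turn shares [0.000e+00 1.000e-02 3.118e+01] q6 -0.54
tooly yaw -3.83 z [-0.    -0.001 -1.   ] pos [ 0.5149 -0.2706  0.2312] shift shares [ 0.32 -1.1  -7.01] t 4.7 F [-1.4  0.5  0.9] op 0.0856
```

View pics/z3.png

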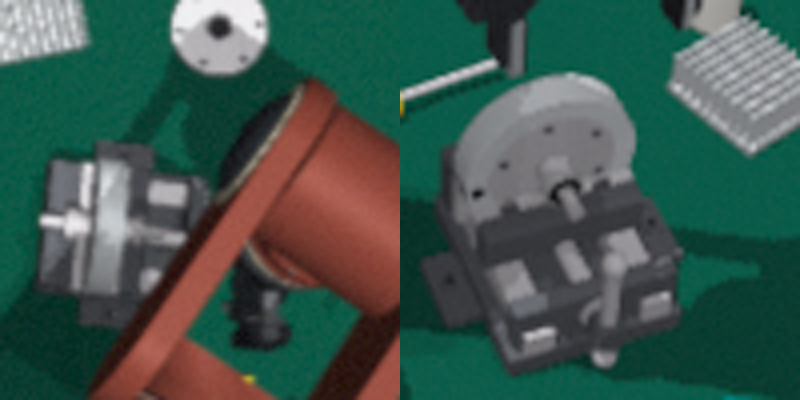

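>>> carry_out([
  [0.32,-0.6,0,0,0,-0.24,1],
  [0,-0.5,-0.5,0,0,0,1],
  [0,0,-1,0,0,0,1],
  [0,0,-1,0,0,0,1],
  [0,0,-1,0,0,0,1],
  [0,0,-1,0,0,0,1],
  [0,0,-1,0,0,0,1],
  [0,0,-1,0,0,0,1],
  [0,0,-0.45,0,0,0,1],
  [0,0,0,0,0,0,1],
])

```text
t: 5.8
tool_pos: [0.5207, -0.2943, 0.0549]
tool_rot: [-2.313, -2.119, 0.001]
contact_force: [0.5, 0.6, -0.9]
opening: 0.0852
```

Run:
```python
from h import *
goto(.5228,-.298,.056,-5.2)
b=ctrl.get_image("side")
f=lambda im,c,s:cv2.resize(im["frame"][c[1]:c[3],c[0]:c[2]],None,fx=s,fy=s,interpolation=cv2.INTER_CUBIC)
cv2.imwrite("pics/z4.png",f(b,(215,170,335,310),4))
```

```text
k 0 turn shares [-0.03 -0.04 -0.03] q6 -0.55
k 180 turn shares [ 0.06 -0.05 31.38] q6 -0.55
tooly yaw -5.0 z [-0.004  0.003 -1.   ] pos [ 0.5207 -0.2943  0.0549] shift shares [ 0.08 -0.15  0.05] t 5.8 F [ 0.5  0.6 -0.9] op 0.0852
```

View pics/z4.png

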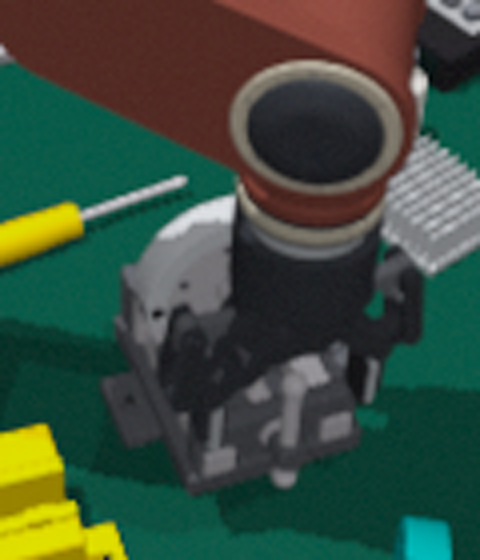

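>>> carry_out([
  [0.08,-0.12,0.05,0,0,0,0],
  [0,0,0,0,0,0,0],
  [0,0,0,0,0,0,0],
  [0,0,0,0,0,0,0],
  [0,0,0,0,0,0,0],
  [0,0,0,0,0,0,0],
  [0,0,0,0,0,0,0],
  [0,0,0,0,0,0,0],
], grip_force=40)

```text
t: 6.65
tool_pos: [0.5237, -0.2988, 0.0592]
tool_rot: [-2.315, -2.121, 0.002]
contact_force: [-5.5, 0.3, 3.7]
opening: 0.0123
```

>>> carry_out([
  [-0.02,-0.2,0,0,0,0,0],
  [-0.02,-0.2,0,0,0,0,0],
  [-0.02,-0.2,0,0,0,0,0],
  [-0.02,-0.2,0,0,0,0,0],
  [0,0,0,0,0,0,0],
])

```text
t: 7.15
tool_pos: [0.5216, -0.3178, 0.0592]
tool_rot: [-2.314, -2.119, 0.0]
contact_force: [-5.8, 4.3, 6.0]
opening: 0.0122
```

>>> carry_out([
  [-0.02,-0.2,0,0,0,0,0],
  [-0.01,-0.1,0,0,0,0,0],
  [0,0,0,0,0,0,0],
  [0,0,0,0,0,0,0.4],
  [0,0,0,0,0,0,0.4],
  [0,0,0,0,0,0,0.4],
  [0,0,1,0,0,0,0.4],
  [0,0,1,0,0,0,0.4],
  [0,0,1,0,0,0,0.6],
  [0,0,1,0,0,0,0.6],
  [0,0,1,0,0,0,0.6],
  [0,0.5,0.8,0,0,0.8,0.6],
])

```text
t: 8.35
tool_pos: [0.5221, -0.3149, 0.2057]
tool_rot: [2.228, 2.211, -0.0]
contact_force: [-0.8, 0.6, -0.1]
opening: 0.0516
```

Run:
```python
from h import *
goto(.5325,-.198,.2,84.8)
a=ctrl.get_image("top");b=ctrl.get_image("side")
f=lambda im,c,s:cv2.resize(im["frame"][c[1]:c[3],c[0]:c[2]],None,fx=s,fy=s,interpolation=cv2.INTER_CUBIC)
cv2.imwrite("pics/z5.png",np.hstack([f(a,(280,150,380,250),4),f(b,(235,200,335,300),4)]))
```

```text
k 0 turn shares [ 0.    0.03 14.88] q6 -0.66
k 180 turn shares [  0.03  -0.   -16.54] q6 -0.66
tooly yaw -0.43 z [ 0.002 -0.002 -1.   ] pos [ 0.5221 -0.3149  0.2057] shift shares [ 0.42  4.68 -0.23] t 8.35 F [-0.8  0.6 -0.1] op 0.0516
```

View pics/z5.png

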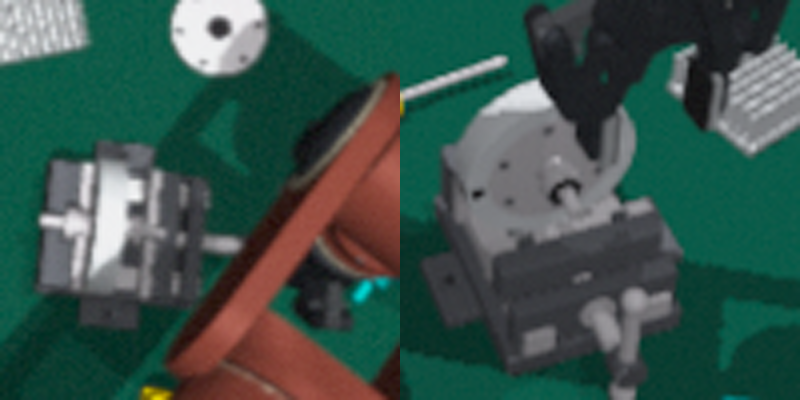

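>>> carry_out([
  [0,0.4,0,0,0,1,0.6],
  [0,0.4,0,0,0,1,0.6],
  [0,0.4,0,0,0,1,0.6],
  [0,0.4,0,0,0,1,0.6],
  [0,0.4,0,0,0,1,0.6],
  [0,0.4,0,0,0,1,0.6],
  [0,0.4,0,0,0,1,0.6],
  [0.1,0.4,0,0,0,1,0.6],
  [0.1,0.4,0,0,0,1,0.6],
  [0.1,0.4,0,0,0,1,0.6],
  [0.1,0.4,0,0,0,1,0.6],
  [0,0.26,0,0,0,1,0.6],
])

```text
t: 9.65
tool_pos: [0.5315, -0.1967, 0.2019]
tool_rot: [-0.587, -3.084, -0.001]
contact_force: [-0.2, 0.3, -0.4]
opening: 0.0514
```

>>> carry_out([
  [0,0,0,0,0,1,0.6],
  [0,0,0,0,0,1,0.6],
  [0,0,0,0,0,0.88,0.6],
  [0,0,0,0,0,0,0.6],
])

```text
t: 10.05
tool_pos: [0.5313, -0.1972, 0.202]
tool_rot: [-0.145, -3.136, -0.001]
contact_force: [-0.6, -0.4, 0.4]
opening: 0.0514
```

Run:
```python
from h import *
goto(.5325,-.198,.108,84.8)
a=ctrl.get_image("top");b=ctrl.get_image("side")
f=lambda im,c,s:cv2.resize(im["frame"][c[1]:c[3],c[0]:c[2]],None,fx=s,fy=s,interpolation=cv2.INTER_CUBIC)
cv2.imwrite("pics/z6.png",np.hstack([f(a,(270,150,370,250),4),f(b,(235,180,335,280),4)]))
for k in("wheel","rotor"):
  o=[]
  for im in (a,b):
    for r in ctrl.mark_of(im,k)[:2]:
        u,v=r["position"][0]*512,r["position"][1]*384
        print(k,round(r["p"],2),u,v,onz(im,u,v,.081).round(3))
```

```text
k 0 turn shares [-0.01 -0.02  0.02] q6 -1.97
k 180 turn shares [-3.00e-02  1.00e-02 -3.14e+01] q6 -1.97
tooly yaw 84.71 z [-0.002  0.001 -1.   ] pos [ 0.5313 -0.1972  0.202 ] shift shares [ 0.05 -0.03 -3.76] t 10.05 F [-0.6 -0.4  0.4] op 0.0514
wheel 0.75 379.4944 211.3152 [ 0.521 -0.432  0.081]
wheel 0.64 306.8928 207.7056 [ 0.531 -0.202  0.081]
wheel 0.9 275.712 239.80800000000002 [ 0.542 -0.206  0.081]
wheel 0.67 315.5968 325.9008 [ 0.503 -0.44   0.081]
rotor 0.67 372.5824 210.89280000000002 [ 0.522 -0.41   0.081]
rotor 0.64 305.2032 207.7056 [ 0.531 -0.196  0.081]
rotor 0.7 318.5152 327.28319999999997 [ 0.507 -0.445  0.081]
rotor 0.59 268.5952 237.3888 [ 0.53  -0.192  0.081]
```

View pics/z6.png

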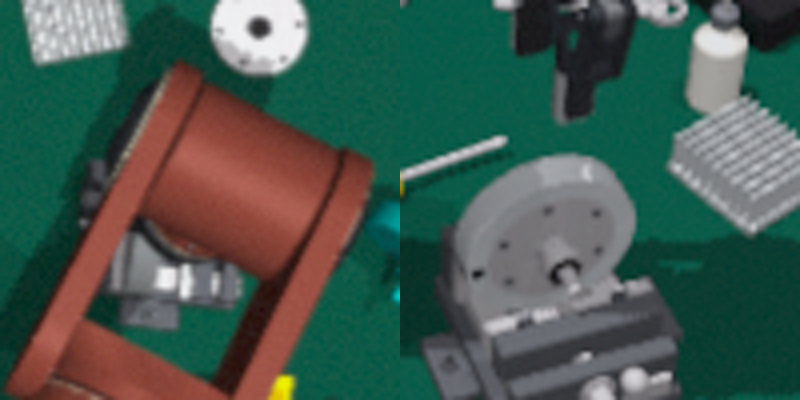

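>>> carry_out([
  [0.05,-0.04,-1,0,0,0,0.6],
  [0,0,-1,0,0,0,0.6],
  [0,0,-1,0,0,0,0.6],
  [0,0,-0.76,0,0,0,0.6],
  [0,0,0,0,0,0,0.6],
  [0,0,0,0,0,0,0.0],
  [0,0,0,0,0,0,0],
  [0,0,0,0,0,0,0],
  [0,0,0,0,0,0,0],
  [0,0,0,0,0,0,0],
], grip_force=80)

```text
t: 11.35
tool_pos: [0.5341, -0.1988, 0.1118]
tool_rot: [0.143, 3.136, -0.002]
contact_force: [-0.9, 0.9, 6.6]
opening: 0.0206
```

Run:
```python
from h import *
goto(.5325,-.198,.108,84.8)
b=ctrl.get_image("side")
f=lambda im,c,s:cv2.resize(im["frame"][c[1]:c[3],c[0]:c[2]],None,fx=s,fy=s,interpolation=cv2.INTER_CUBIC)
cv2.imwrite("pics/z7.png",f(b,(215,170,335,310),4))
```

```text
k 0 turn shares [0.01 0.03 0.  ] q6 -1.97
k 180 turn shares [ 4.000e-02 -2.000e-02 -3.141e+01] q6 -1.97
tooly yaw 84.79 z [ 0.003 -0.001 -1.   ] pos [ 0.5341 -0.1988  0.1118] shift shares [-0.06  0.03 -0.15] t 11.35 F [-0.9  0.9  6.6] op 0.0206
```

View pics/z7.png

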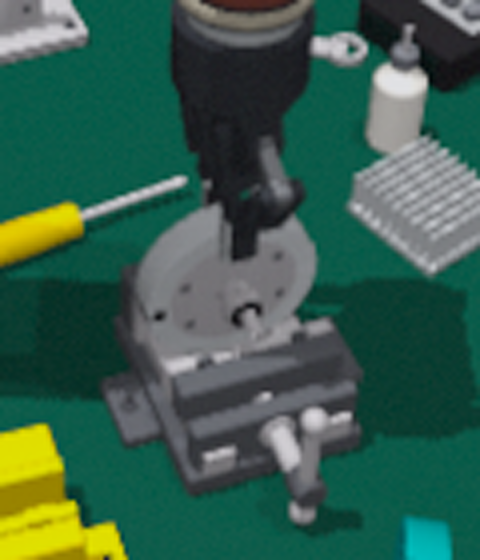

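>>> carry_out([
  [0,0,0.4,0,0,0,0],
  [0,0,0.8,0,0,0,0],
  [0,0,1,0,0,0,0],
  [0,0,1,0,0,0,0],
  [0,0,1,0,0,0,0],
  [0,0.3,0,0,0,0,0],
  [0,0.7,0,0,0,0.1,0],
  [0,1,0,0,0,0.1,0],
  [0,1,0,0,0,0.08,0],
  [0,1,0,0,0,0,0],
  [0,1,0,0,0,0,0],
  [0,1,0,0,0,0,0],
])

```text
t: 12.6
tool_pos: [0.5308, -0.0454, 0.211]
tool_rot: [-0.096, -3.134, -0.003]
contact_force: [0.4, -0.5, -7.3]
opening: 0.0207
```

>>> carry_out([
  [0,1,0,0,0,0,0],
  [0,1,0,0,0,0,0],
  [0,1,0,0,0,0,0],
  [0,1,0,0,0,0,0],
  [0,1,0,0,0,0,0],
  [0,1,0,0,0,0,0],
  [0,1,0,0,0,0,0],
  [0,0.8,0,0,0,0,0],
  [-0.06,0.5,0,0,0,0,0],
  [0,0.2,0,0,0,0,0],
  [0,0,0,0,0,0,0],
  [0,0,0,0,0,0,0],
])

```text
t: 13.8
tool_pos: [0.5312, 0.1637, 0.2142]
tool_rot: [-0.099, -3.139, 0.001]
contact_force: [0.1, -0.1, -7.4]
opening: 0.0205
```

Run:
```python
from h import *
goto(.5315,.1905,.116,86.4)
a=ctrl.get_image("top");b=ctrl.get_image("side")
f=lambda im,c,s:cv2.resize(im["frame"][c[1]:c[3],c[0]:c[2]],None,fx=s,fy=s,interpolation=cv2.INTER_CUBIC)
cv2.imwrite("pics/z8.png",np.hstack([f(a,(140,150,240,250),4),f(b,(160,90,260,190),4)]))
```

```text
k 0 turn shares [ 0.01 -0.01  0.  ] q6 -1.34
k 180 turn shares [-1.000e-02 -1.000e-02 -3.141e+01] q6 -1.34
tooly yaw 86.38 z [-0.001 -0.001 -1.   ] pos [0.5312 0.1637 0.2142] shift shares [ 0.01  1.07 -3.93] t 13.8 F [ 0.1 -0.1 -7.4] op 0.0205
```

View pics/z8.png

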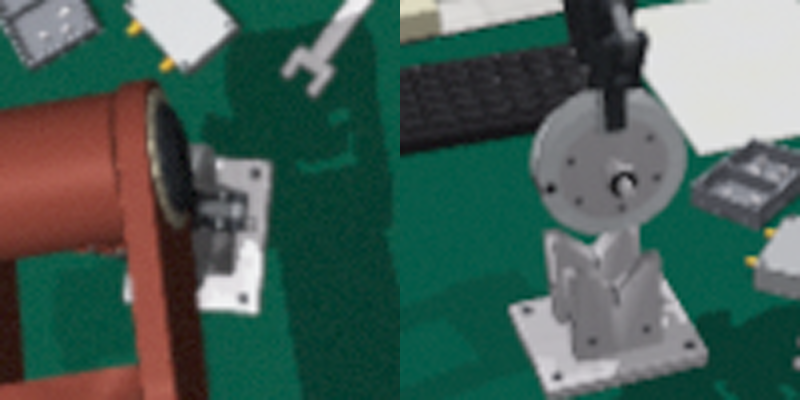

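>>> carry_out([
  [0,0.5,0,0,0,0,0],
  [0,0.4,0,0,0,0,0],
  [0,0.17,0,0,0,0,0],
  [0,0,-0.3,0,0,0,0],
  [0,0,-0.3,0,0,0,0],
  [0,0,0,0,0,0,0],
])

```text
t: 14.5
tool_pos: [0.5303, 0.1906, 0.1973]
tool_rot: [-0.099, -3.136, 0.002]
contact_force: [-0.3, -0.6, -7.0]
opening: 0.0203
```

Run:
```python
from h import *
goto(.5315,.1905,.116,86.4)
b=ctrl.get_image("side");np.save("b2.npy",b,allow_pickle=True)
p=ctrl.get_obs()["tool_pos"]
c=np.array([.5315,.1905,p[2]-.031]);yd=np.array([np.sin(np.radians(3.6)),np.cos(np.radians(3.6)),0])
xd=np.array([yd[1],-yd[0],0])
im=b.copy();s=6;x0,y0=165,90
f=cv2.resize(b["frame"][y0:y0+95,x0:x0+100],None,fx=s,fy=s,interpolation=cv2.INTER_CUBIC)
def dot(X,col,r=2):
    q=(proj(b,X)-[x0,y0]+.5)*s;cv2.circle(f,tuple(int(i) for i in q),r,col,-1)
dot(c-.05*yd,(0,0,255),3)
for t in np.linspace(0,6.28,60):
    dot(c-.011*yd+.055*(np.cos(t)*xd+np.sin(t)*np.array([0,0,1])),(0,0,255),1)
    
for sgn in(-1,1):
  for k in (-.036,.036,0): 
    z=.092 if k else .085-.0184
    for e in (-.007,.007): dot(np.array([.5315,.1905,z])+yd*(sgn*.027+e)+xd*k,(255,0,0),2)
cv2.imwrite("pics/z9.png",f)
```

```text
k 0 turn shares [ 0.01 -0.04  0.  ] q6 -1.29
k 180 turn shares [-6.000e-02 -2.000e-02 -3.142e+01] q6 -1.29
tooly yaw 86.4 z [-0.004 -0.001 -1.   ] pos [0.5303 0.1906 0.1973] shift shares [ 0.05 -0.   -3.25] t 14.5 F [-0.3 -0.6 -7. ] op 0.0203
```

View pics/z9.png

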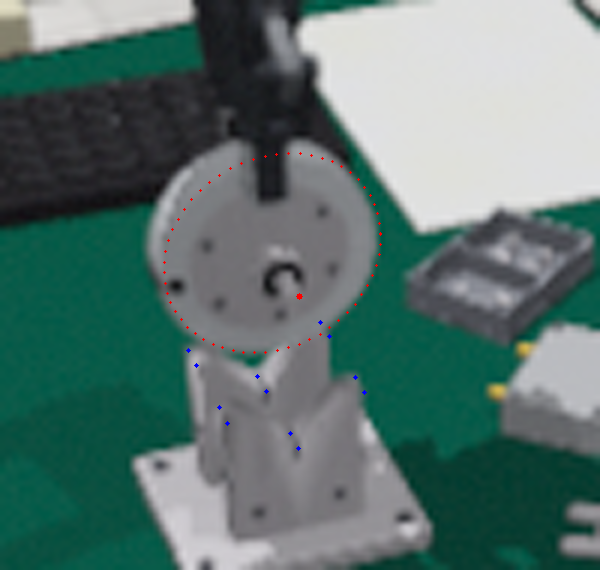

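>>> carry_out([
  [0.03,0,-0.5,0,0,0,0],
  [0,0,-0.8,0,0,0,0],
  [0,0,-0.8,0,0,0,0],
  [0,0,-0.4,0,0,0,0],
  [0,0,-0.2,0,0,0,0],
  [0,0,-0.1,0,0,0,0],
  [0,0,0,0,0,0,0],
])

```text
t: 15.25
tool_pos: [0.5327, 0.191, 0.1303]
tool_rot: [0.099, 3.139, 0.0]
contact_force: [-0.2, -0.8, -6.2]
opening: 0.0205
```

```bash
cat > ov.py <<'E'
from h import *
import sys
def ov(name,c=(.5315,.1905,.085)):
    c=np.array(c)
    b=ctrl.get_image("side");np.save("b2.npy",b,allow_pickle=True)
    yd=np.array([np.sin(np.radians(3.6)),np.cos(np.radians(3.6)),0]);xd=np.array([yd[1],-yd[0],0])
    s=6;x0,y0=165,90
    f=cv2.resize(b["frame"][y0:y0+95,x0:x0+100],None,fx=s,fy=s,interpolation=cv2.INTER_CUBIC);g=f.copy()
    def dot(X,col,r=2):
        q=(proj(b,X)-[x0,y0]+.5)*s;cv2.circle(f,tuple(int(i) for i in q),r,col,-1)
    dot(c-.05*yd,(0,0,255),3)
    for t in np.linspace(0,6.28,60):
        dot(c-.011*yd+.055*(np.cos(t)*xd+np.sin(t)*np.array([0,0,1])),(0,0,255),1)
    cv2.imwrite("pics/"+name,cv2.resize(np.hstack([g,f]),None,fx=.66,fy=.66))
    return b
if __name__=="__main__": 
    goto(.5315,.1905,.116,86.4); ov(sys.argv[1])
E
python3 ov.py z10.png
```

```text
k 0 turn shares [-0.    0.01  0.  ] q6 -1.3
k 180 turn shares [ 1.000e-02  0.000e+00 -3.142e+01] q6 -1.3
tooly yaw 86.4 z [ 0.001  0.    -1.   ] pos [0.5327 0.191  0.1303] shift shares [-0.05 -0.02 -0.57] t 15.25 F [-0.2 -0.8 -6.2] op 0.0205
```

View pics/z10.png

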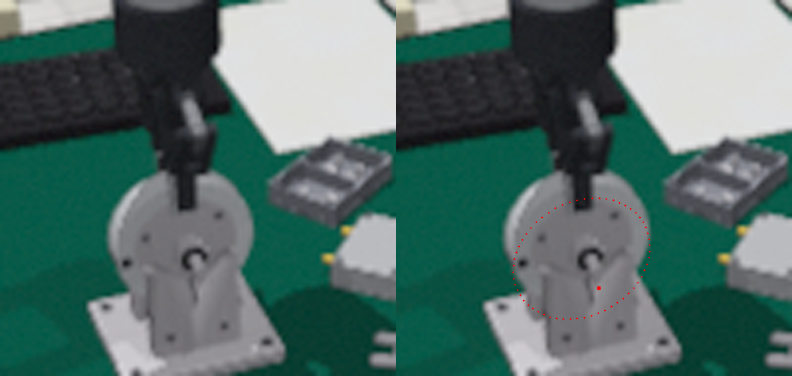

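>>> carry_out([
  [-0.03,0,-0.15,0,0,0,0],
  [0,0,-0.15,0,0,0,0],
  [0,0,-0.1,0,0,0,0],
  [0,0,-0.1,0,0,0,0],
  [0,0,0,0,0,0,0],
])

```text
t: 15.8
tool_pos: [0.5314, 0.191, 0.1169]
tool_rot: [-0.099, -3.14, 0.0]
contact_force: [-0.2, 0.3, -6.6]
opening: 0.0205
```

```bash
python3 ov.py z11.png
```

```text
k 0 turn shares [ 0. -0. -0.] q6 -1.29
k 180 turn shares [1.000e-02 0.000e+00 3.141e+01] q6 -1.29
tooly yaw 86.41 z [-0. -0. -1.] pos [0.5314 0.191  0.1169] shift shares [ 0.   -0.02 -0.04] t 15.8 F [-0.2  0.3 -6.6] op 0.0205
```

View pics/z11.png

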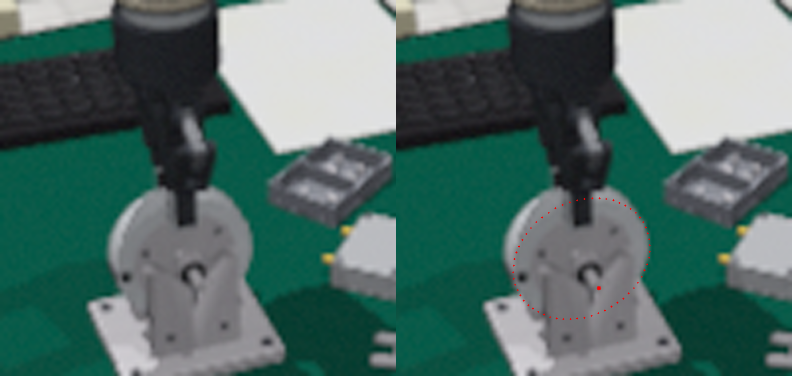

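>>> carry_out([
  [0,0,-0.08,0,0,0,0],
  [0,0,-0.08,0,0,0,0],
  [0,0,0,0,0,0,0],
])

```text
t: 16.15
tool_pos: [0.5321, 0.1912, 0.1158]
tool_rot: [0.098, 3.139, 0.0]
contact_force: [-4.6, -0.3, 4.6]
opening: 0.0206
```

>>> carry_out([
  [0,0,-0.06,0,0,0,0],
  [0,0,0,0,0,0,0],
])

```text
t: 16.35
tool_pos: [0.5323, 0.1913, 0.1157]
tool_rot: [0.098, 3.139, 0.0]
contact_force: [-7.5, -0.4, 11.4]
opening: 0.0209
```

>>> carry_out([
  [-0.02,0,0.06,0,0,0,0],
  [0,0,0,0,0,0,0.5],
  [0,0,0,0,0,0,0.5],
  [0,0,0.4,0,0,0,0.5],
  [0,0,1,0,0,0,0.5],
  [0,0,0.6,0,0,0,0.5],
])

```text
t: 16.95
tool_pos: [0.5321, 0.1912, 0.1657]
tool_rot: [0.099, 3.137, 0.001]
contact_force: [0.5, 0.4, 0.7]
opening: 0.0425
```

```bash
python3 ov.py z12.png
```

```text
k 0 turn shares [-0.01  0.03  0.  ] q6 -1.29
k 180 turn shares [ 4.000e-02  1.000e-02 -3.142e+01] q6 -1.29
tooly yaw 86.4 z [ 0.003  0.001 -1.   ] pos [0.5321 0.1912 0.1657] shift shares [-0.02 -0.03 -1.99] t 16.95 F [0.5 0.4 0.7] op 0.0425
```

>>> carry_out([
  [0,0,0,0,0,0,0.5],
  [0,0,0,0,0,0,0.5],
  [0,0,0,0,0,0,0.5],
  [0,0,0,0,0,0,0.5],
  [0,0,0,0,0,0,0.5],
  [0,0,0,0,0,0,0.5],
])

```text
t: 17.6
tool_pos: [0.5309, 0.191, 0.1629]
tool_rot: [-0.099, -3.139, 0.0]
contact_force: [0.2, 0.8, -0.3]
opening: 0.0431
```

```bash
python3 ov.py z13.png
```

```text
k 0 turn shares [ 0.   -0.01 -0.  ] q6 -1.29
k 180 turn shares [1.000e-02 0.000e+00 3.142e+01] q6 -1.29
tooly yaw 86.4 z [-0.001 -0.    -1.   ] pos [0.5309 0.191  0.1629] shift shares [ 0.02 -0.02 -1.88] t 17.6 F [ 0.2  0.8 -0.3] op 0.0431
```

View pics/z12.png

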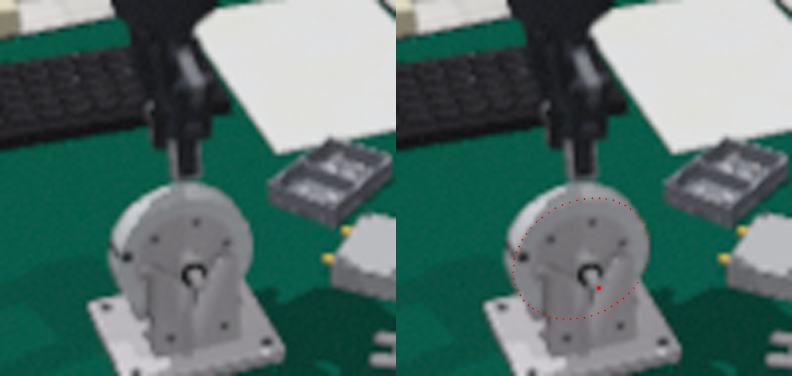

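View pics/z13.png

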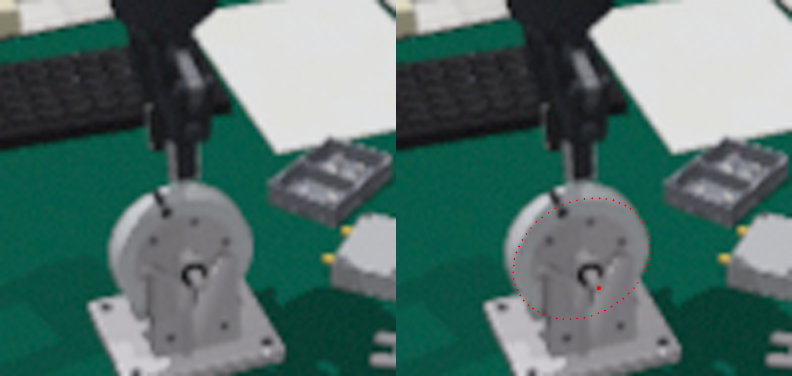

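```bash
cat > ang.py <<'E'
from h import *
yd=np.array([np.sin(np.radians(3.6)),np.cos(np.radians(3.6)),0]);xd=np.array([yd[1],-yd[0],0]);zd=np.array([0,0,1.])
def angle(b,c=(.5315,.1905,.085),show=True):
    c=np.array(c);g=cv2.cvtColor(b["frame"],cv2.COLOR_BGR2GRAY).astype(np.float32)
    out=[]
    for r in (.0475,):
        for t in range(0,360,2):
            th=np.radians(t);vals=[]
            for dr in(-.0015,0,.0015):
              for dt in (-1.5,0,1.5):
                q=proj(b,c-.011*yd+(r+dr)*(np.cos(th+np.radians(dt))*xd+np.sin(th+np.radians(dt))*zd))
                vals.append(cv2.getRectSubPix(g,(1,1),(float(q[0]-.0),float(q[1]-.0)))[0,0])
            out.append(np.mean(vals))
    return np.array(out)
def report(tag=""):
    b=ctrl.get_image("side");o=angle(b);i=np.argsort(o)[:6]
    print(tag,"t",round(ctrl.get_obs()["t"],2),"dark angles",[(int(2*k),round(float(o[k]))) for k in i])
    return b
if __name__=="__main__":
    import sys
    for n in ("side",):
        b=report(); b=report()
    f=cv2.resize(b["frame"][90:185,165:265],None,fx=5,fy=5,interpolation=cv2.INTER_CUBIC);cv2.imwrite("pics/"+sys.argv[1],f)
E
python3 ang.py z14.png
```

```text
t 17.7 dark angles [(102, 53), (104, 55), (100, 67), (106, 75), (98, 88), (226, 99)]
 t 17.75 dark angles [(100, 52), (98, 55), (102, 69), (96, 70), (94, 91), (104, 96)]
```

>>> carry_out([
  [0,0,0,0,0,0,0.5],
  [0,0,0,0,0,0,0.5],
  [0,0,0,0,0,0,0.5],
  [0,0,0,0,0,0,0.5],
  [0,0,0,0,0,0,0.5],
])

```text
t: 18.25
tool_pos: [0.5311, 0.191, 0.1633]
tool_rot: [0.099, 3.14, 0.0]
contact_force: [0.5, -1.4, -0.2]
opening: 0.0428
```

```bash
python3 ang.py z15.png
```

```text
t 18.3 dark angles [(78, 59), (80, 61), (76, 74), (82, 76), (74, 95), (84, 98)]
 t 18.35 dark angles [(78, 55), (80, 64), (76, 66), (82, 83), (74, 87), (228, 99)]
```

View pics/z14.png

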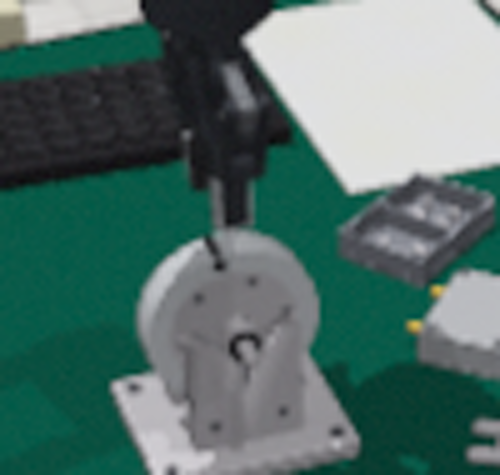

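View pics/z15.png

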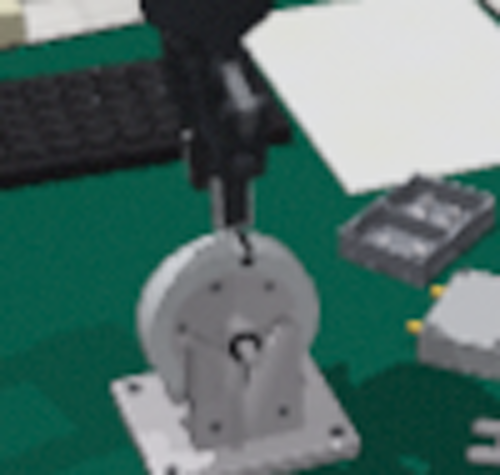

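>>> carry_out([
  [0,0,0,0,0,0,0.5],
  [0,0,0,0,0,0,0.5],
  [0,0,0,0,0,0,0.5],
  [0,0,0,0,0,0,0.5],
  [0,0,0,0,0,0,0.5],
  [0,0,0,0,0,0,0.5],
  [0,0,0,0,0,0,0.5],
])

```text
t: 19.05
tool_pos: [0.5311, 0.191, 0.1633]
tool_rot: [-0.099, -3.14, 0.0]
contact_force: [0.1, -0.5, 0.4]
opening: 0.0427
```

```bash
python3 ang.py z16.png; python3 -c "
from h import *
goto(.5315,.1905,.122,86.4)"
```

```text
t 19.1 dark angles [(76, 59), (74, 59), (78, 74), (72, 75), (80, 95), (70, 96)]
 t 19.15 dark angles [(76, 59), (74, 59), (78, 73), (72, 75), (80, 95), (70, 96)]
k 0 turn shares [ 0.  0. -0.] q6 -1.29
k 180 turn shares [-0.    0.   31.42] q6 -1.29
tooly yaw 86.4 z [ 0. -0. -1.] pos [0.5311 0.191  0.1633] shift shares [ 0.02 -0.02 -1.65] t 19.15 F [ 0.3 -0.4  0.5] op 0.043
```

>>> carry_out([
  [-0.28,0.02,-0.1,-0.06,-1,0,0.5],
  [-0.28,0.02,-0.1,-0.06,-1,0,0.5],
  [-0.28,0.02,-0.1,-0.06,-1,0,0.5],
  [-0.28,0.02,-0.1,-0.06,-1,0,0.5],
  [-0.28,0.02,-0.1,-0.06,-1,0,0.5],
  [-0.28,0.02,-0.1,-0.06,-1,0,0.5],
  [-0.28,0.02,-0.1,-0.06,-1,0,0.5],
  [0,0,0,0,0,0,0.5],
])

```text
t: 19.95
tool_pos: [0.4782, 0.194, 0.1413]
tool_rot: [0.073, 2.445, -0.028]
contact_force: [0.7, -0.4, -1.1]
opening: 0.0429
```

```bash
cat > st.py <<'E'
from ang import *
def st(c=(.532,.191,.085),th=None,r=.031):
    o=ctrl.get_obs();R=Ro.from_rotvec(o["tool_rot"]).as_matrix();z=R[:,2];p=o["tool_pos"]-np.array(c)
    t=np.degrees(np.arctan2(-z@xd,-z@zd));print("t",round(o["t"],2),"pos",o["tool_pos"].round(4),"tilt",t.round(2),"ytilt",(z@yd).round(3),"pos angle",np.degrees(np.arctan2(p@xd,p[2])).round(1),"r",np.hypot(p@xd,p[2]).round(4),"y",(p@yd).round(4),"F",o["contact_force"].round(1),"Tq",o["wrist_torque"].round(2),"op",round(o["opening"],4),"q",o["q"].round(2))
    if th is None: th=t
    th=np.radians(th);d=np.array(c)+r*(np.sin(th)*xd+np.cos(th)*zd)-o["tool_pos"];print("need shift",(d/.025).round(2),"turn",((th-np.radians(t))*yd/.1).round(2))
if __name__=="__main__":
    import sys
    st(th=float(sys.argv[1]) if len(sys.argv)>1 else None, r=float(sys.argv[2]) if len(sys.argv)>2 else .031)
E
python3 st.py; python3 ang.py z17.png
```

```text
t 19.95 pos [0.4782 0.194  0.1413] tilt -39.85 ytilt 0.001 pos angle -43.8 r 0.0779 y -0.0003 F [ 0.7 -0.4 -1.1] Tq [0.02 0.3  0.  ] op 0.0429 q [ 0.39 -0.51  2.35 -0.45  0.71 -0.86]
need shift [ 1.36 -0.07 -1.3 ] turn [0. 0. 0.]
 t 20.0 dark angles [(76, 60), (74, 60), (78, 74), (72, 75), (80, 95), (70, 96)]
 t 20.05 dark angles [(76, 60), (74, 60), (78, 74), (72, 75), (80, 95), (70, 97)]
```

View pics/z17.png

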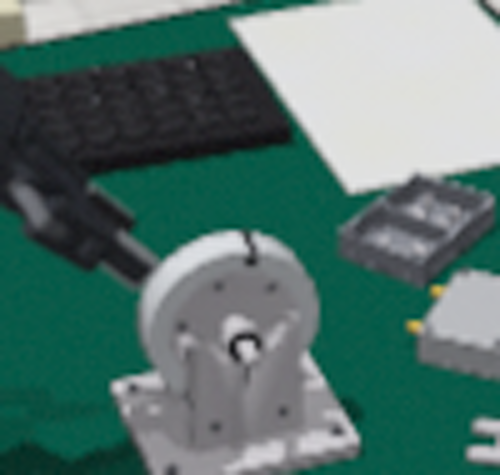

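>>> carry_out([
  [0.46,-0.02,-0.43,0,0,0,0.5],
  [0.45,-0.02,-0.43,0,0,0,0.5],
  [0.45,-0.02,-0.43,0,0,0,0.5],
  [0,0,0,0,0,0,0.5],
])

```text
t: 20.45
tool_pos: [0.518, 0.1925, 0.1139]
tool_rot: [0.079, 2.441, -0.027]
contact_force: [-0.9, -0.2, 0.6]
opening: 0.0428
```

```bash
python3 st.py -40
```

```text
t 20.45 pos [0.518  0.1925 0.1139] tilt -40.09 ytilt 0.0 pos angle -26.0 r 0.0321 y 0.0006 F [-0.9 -0.2  0.6] Tq [-0.    0.29 -0.  ] op 0.0428 q [ 0.35 -0.35  2.29 -0.48  0.6  -0.84]
need shift [-0.24 -0.01 -0.2 ] turn [0.   0.01 0.  ]
```

>>> carry_out([
  [0,0,0,0,0,0,0.5],
])

```text
t: 20.55
tool_pos: [0.5174, 0.1929, 0.1147]
tool_rot: [0.078, 2.439, -0.026]
contact_force: [0.0, -0.2, 0.4]
opening: 0.0425
```

```bash
python3 st.py -40
```

```text
t 20.55 pos [0.5174 0.1929 0.1147] tilt -40.18 ytilt 0.001 pos angle -26.4 r 0.0332 y 0.0009 F [ 0.  -0.2  0.4] Tq [ 0.    0.32 -0.  ] op 0.0425 q [ 0.35 -0.35  2.29 -0.48  0.6  -0.84]
need shift [-0.21 -0.02 -0.24] turn [0.   0.03 0.  ]
```

>>> carry_out([
  [-0.2,-0.02,-0.22,0,0,0,0.5],
  [0,0,0,0,0,0,0.5],
  [0,0,0,0,0,0,0],
  [0,0,0,0,0,0,0],
  [0,0,0,0,0,0,0],
], grip_force=60)

```text
t: 21.05
tool_pos: [0.5109, 0.193, 0.1086]
tool_rot: [0.077, 2.439, -0.024]
contact_force: [-5.7, 2.2, 3.0]
opening: 0.0212
```

```bash
python3 st.py -40; python3 ang.py z18.png
```

```text
t 21.05 pos [0.5109 0.193  0.1086] tilt -40.2 ytilt 0.003 pos angle -41.9 r 0.0317 y 0.0007 F [-5.7  2.2  3. ] Tq [0.14 0.66 0.02] op 0.0212 q [ 0.36 -0.36  2.31 -0.49  0.59 -0.82]
need shift [ 0.05 -0.03  0.01] turn [0.   0.03 0.  ]
 t 21.1 dark angles [(136, 31), (134, 32), (138, 32), (132, 35), (140, 39), (130, 41)]
 t 21.15 dark angles [(134, 31), (136, 31), (138, 33), (132, 33), (130, 39), (140, 39)]
```

View pics/z18.png

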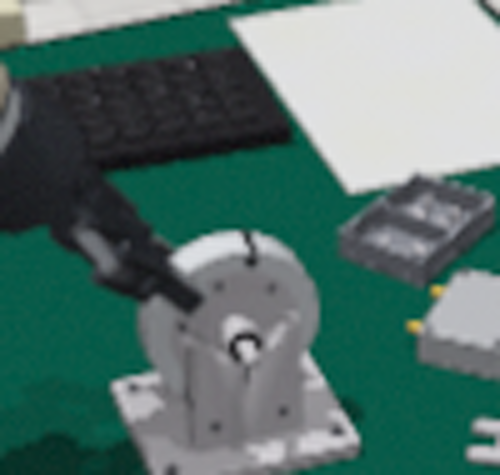

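>>> carry_out([
  [0.1,-0.01,0.075,0.06,1,0,0],
  [0.105,-0.01,0.065,0.06,1,0,0],
  [0.11,-0.01,0.055,0.06,1,0,0],
  [0.115,-0.01,0.045,0.06,1,0,0],
  [0.12,-0.01,0.03,0.06,1,0,0],
  [0.123,0,0.02,0.06,1,0,0],
  [0.124,0,0.006,0.06,1,0,0],
])

```text
t: 21.85
tool_pos: [0.5301, 0.1921, 0.1165]
tool_rot: [-0.098, -3.134, -0.003]
contact_force: [-5.5, 2.0, 3.4]
opening: 0.0208
```

```bash
python3 st.py 0
```

```text
t 21.85 pos [0.5301 0.1921 0.1165] tilt 0.38 ytilt 0.001 pos angle -3.6 r 0.0316 y 0.001 F [-5.5  2.   3.4] Tq [ 0.12  0.95 -0.12] op 0.0208 q [ 0.21  0.01  1.85  0.    1.28 -1.3 ]
need shift [ 0.08 -0.05 -0.02] turn [-0.   -0.07 -0.  ]
```

>>> carry_out([
  [0.124,0,-0.006,0.06,1,0,0],
  [0.123,-0.01,-0.02,0.06,1,0,0],
  [0.12,-0.01,-0.03,0.06,1,0,0],
  [0.115,-0.01,-0.045,0.06,1,0,0],
  [0.11,-0.01,-0.055,0.06,1,0,0],
  [0.105,-0.01,-0.065,0.06,1,0,0],
  [0.1,-0.01,-0.075,0.06,1,0,0],
  [0.09,-0.01,-0.085,0.06,1,0,0],
])

```text
t: 22.65
tool_pos: [0.5534, 0.1906, 0.1084]
tool_rot: [-0.071, -2.334, -0.031]
contact_force: [-3.9, 3.8, 5.4]
opening: 0.021
```

```bash
python3 st.py 45; python3 ang.py z19.png
```

```text
t 22.65 pos [0.5534 0.1906 0.1084] tilt 46.22 ytilt -0.0 pos angle 42.5 r 0.0317 y 0.001 F [-3.9  3.8  5.4] Tq [ 0.54  0.9  -0.57] op 0.021 q [ 0.14  0.57  1.34  0.16  2.02 -1.36]
need shift [ 0.02 -0.04 -0.06] turn [-0.01 -0.21 -0.  ]
 t 22.7 dark angles [(38, 32), (40, 33), (36, 33), (42, 35), (34, 39), (44, 39)]
 t 22.75 dark angles [(34, 31), (36, 31), (32, 32), (38, 33), (40, 37), (30, 38)]
```

View pics/z19.png

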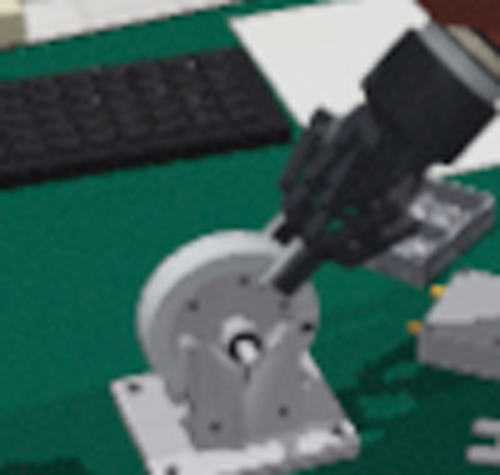

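>>> carry_out([
  [0,0,0,0,0,0,0.5],
  [0,0,0,0,0,0,0.5],
  [0.4,-0.02,0.4,0,0,0,0.5],
  [0.7,-0.04,0.7,0,0,0,0.5],
  [0.4,-0.02,0.4,0,0,0,0.5],
  [0,0,0,0,0,0,0.5],
  [0,0,0,0,0,0,0.5],
  [0,0,0,0,0,0,0.5],
  [0,0,0,0,0,0,0.5],
  [0,0,0,0,0,0,0.5],
  [0,0,0,0,0,0,0.5],
  [0,0,0,0,0,0,0.5],
])

```text
t: 23.95
tool_pos: [0.5905, 0.1875, 0.1433]
tool_rot: [-0.073, -2.339, -0.028]
contact_force: [0.7, 0.0, 0.5]
opening: 0.0424
```

```bash
python3 st.py 45; python3 ang.py z20.png
```

```text
t 23.95 pos [0.5905 0.1875 0.1433] tilt 45.93 ytilt -0.002 pos angle 45.2 r 0.0827 y 0.0002 F [0.7 0.  0.5] Tq [-0.06 -0.37 -0.04] op 0.0424 q [ 0.13  0.61  1.23  0.15  2.1  -1.36]
need shift [-1.47  0.08 -1.46] turn [-0.01 -0.16 -0.  ]
 t 24.0 dark angles [(18, 61), (16, 61), (14, 70), (20, 70), (12, 85), (22, 87)]
 t 24.05 dark angles [(18, 59), (16, 63), (20, 67), (14, 75), (22, 85), (12, 90)]
```

View pics/z20.png

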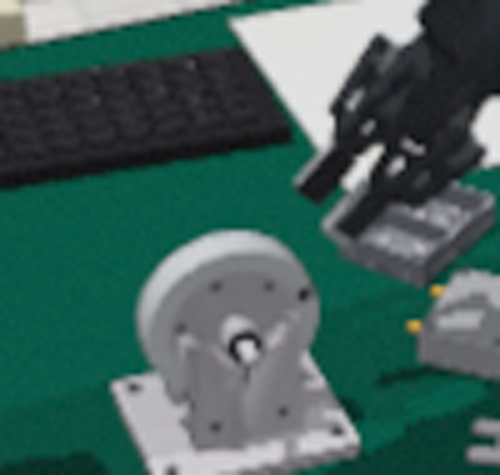

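>>> carry_out([
  [-0.24,0.01,0.16,-0.05,-0.9,0,0.5],
  [-0.24,0.01,0.14,-0.05,-0.9,0,0.5],
  [-0.24,0.01,0.12,-0.05,-0.9,0,0.5],
  [0,0,0,0,0,0,0.5],
  [0,0,0,0,0,0,0.5],
  [0,0,0,0,0,0,0.5],
  [0,0,0,0,0,0,0.5],
  [0,0,0,0,0,0,0.5],
  [0,0,0,0,0,0,0.5],
])

```text
t: 24.95
tool_pos: [0.5728, 0.1881, 0.1533]
tool_rot: [-0.082, -2.608, -0.022]
contact_force: [-0.5, -0.5, -0.1]
opening: 0.0429
```

```bash
cat >> ang.py <<'E'
def fine(b,c=(.5315,.1905,.085)):
    """dark-blob centroid around hole -> ray with front-face plane -> angle"""
    o=angle(b,c);i=int(np.argmin(o));th=np.radians(2*i);c=np.array(c)
    q=proj(b,c-.011*yd+.0475*(np.cos(th)*xd+np.sin(th)*zd))
    g=cv2.cvtColor(b["frame"],cv2.COLOR_BGR2GRAY).astype(float)
    u,v=np.meshgrid(np.arange(512),np.arange(384));w=np.clip(115-g,0,None)*(np.hypot(u-q[0],v-q[1])<3.6)
    m=np.array([(w*u).sum(),(w*v).sum()])/w.sum()
    cc,d=ray(b,*m);P=cc+d*(((c-.011*yd-cc)@yd)/(d@yd))-c
    return m,np.degrees(np.arctan2(P[2],P@xd)),np.hypot(P[2],P@xd)
E
python3 st.py 30; python3 ang.py z21.png; python3 -c "
from ang import *
b=ctrl.get_image('side');print(fine(b))
for c in ((.5315,.1905,.085),(.5305,.191,.085),(.532,.192,.084)):
  print(fine(b,c)); np.save('b3.npy',b,allow_pickle=True)
"
```

```text
t 24.95 pos [0.5728 0.1881 0.1533] tilt 30.49 ytilt -0.001 pos angle 30.9 r 0.0796 y -0.0003 F [-0.5 -0.5 -0.1] Tq [-0.02 -0.2  -0.03] op 0.0429 q [ 0.15  0.39  1.42  0.11  1.85 -1.36]
need shift [-1.01  0.08 -1.66] turn [-0.01 -0.09 -0.  ]
 t 25.0 dark angles [(18, 59), (16, 62), (20, 67), (14, 74), (22, 85), (12, 90)]
 t 25.05 dark angles [(18, 59), (16, 62), (20, 68), (14, 75), (22, 85), (12, 91)]
(array([226.66666667, 147.64213564]), np.float64(17.61933654349586), np.float64(0.05140082006094621))
(array([226.66666667, 147.64213564]), np.float64(17.61933654349586), np.float64(0.05140082006094621))
(array([226.25607477, 148.03551402]), np.float64(16.15581206175887), np.float64(0.05080873522350822))
(array([226.65323741, 147.64604317]), np.float64(17.48964487396818), np.float64(0.0514371736278941))
```

```bash
cat > cf.py <<'E'
from ang import *
from scipy.optimize import least_squares
b=np.load('b3.npy',allow_pickle=True).item()
imgs=[]
def back(n,s,x0=165,y0=90,w=100):
    f=cv2.imread("pics/"+n);f=f[:,:int(round(w*s))];f=cv2.resize(f,(100,95),interpolation=cv2.INTER_AREA)
    B=b["frame"].copy();B[90:185,165:265]=f;d=dict(b);d["frame"]=B;return d
L=[("z12",back("z12.png",3.96)),("z13",back("z13.png",3.96)),("z14",back("z14.png",5)),("z15",back("z15.png",5)),("z16",back("z16.png",5)),("z20",back("z20.png",5)),("now",b)]
pts=[]
for n,im in L:
    g=cv2.cvtColor(im["frame"],cv2.COLOR_BGR2GRAY).astype(float)
    o=angle(im)
    if n=="z12": o[:70]=255;o[100:]=255
    i=int(np.argmin(o));c=np.array((.5315,.1905,.085));th=np.radians(2*i)
    q=proj(im,c-.011*yd+.0475*(np.cos(th)*xd+np.sin(th)*zd))
    G=cv2.GaussianBlur(g,(0,0),.8)
    u,v=np.meshgrid(np.arange(512),np.arange(384))
    for it in range(4):
        d2=(u-q[0])**2+(v-q[1])**2
        w=np.clip(120-G,0,None)*np.exp(-d2/(2*1.5**2)); q=np.array([(w*u).sum(),(w*v).sum()])/w.sum()
    cc,d=ray(im,*q);P=cc+d*(((c-.011*yd-cc)@yd)/(d@yd))-c
    pts.append((P@xd,P[2]));print(n,2*i,q.round(2),"xz",np.array(pts[-1]).round(4),"ang",np.degrees(np.arctan2(P[2],P@xd)).round(1),"r",np.hypot(P@xd,P[2]).round(4))
pts=np.array(pts)
for rr in (.0475,None):
    f=(lambda p:np.hypot(pts[:,0]-p[0],pts[:,1]-p[1])-(rr or p[2]))
    s=least_squares(f,[0,0,.0475] if rr is None else [0,0]);print(s.x.round(4),(s.fun*1000).round(1))
    print(np.degrees(np.arctan2(pts[:,1]-s.x[1],pts[:,0]-s.x[0])).round(1))
E
python3 cf.py
```

```text
z12 164 [196.62 154.53] xz [-0.0463  0.0145] ang 162.6 r 0.0486
z13 106 [206.42 143.04] xz [-0.0137  0.0475] ang 106.1 r 0.0494
z14 100 [208.33 142.13] xz [-0.0077  0.0493] ang 98.9 r 0.0498
z15 78 [213.98 141.4 ] xz [0.0098 0.0476] ang 78.3 r 0.0486
z16 76 [214.84 141.35] xz [0.0125 0.0472] ang 75.2 r 0.0488
z20 18 [227.38 147.52] xz [0.0513 0.0154] ang 16.7 r 0.0536
now 18 [227.52 147.56] xz [0.0517 0.0152] ang 16.3 r 0.0539
[0.0034 0.0023] [ 3.7  0.8  0.7 -1.8 -1.8  2.2  2.6]
[166.3 110.7 103.2  81.9  78.5  15.2  14.9]
[ 0.0024 -0.0032  0.0523] [-0.4  0.9  1.1 -1.  -1.   0.   0.4]
[160.1 107.6 100.9  81.7  78.6  20.8  20.4]
```

>>> carry_out([
  [-0.26,0.02,-0.42,0,0,0,0.5],
  [-0.26,0.02,-0.42,0,0,0,0.5],
  [-0.26,0.02,-0.42,0,0,0,0.5],
  [-0.26,0.02,-0.4,0,0,0,0.5],
  [0,0,0,0,0,0,0.5],
])

```text
t: 25.6
tool_pos: [0.5442, 0.1901, 0.1099]
tool_rot: [-0.081, -2.605, -0.02]
contact_force: [-0.3, 1.0, -1.0]
opening: 0.043
```

```bash
sed -i 's/c=(.532,.191,.085),th/c=(.531,.1915,.085),th/' st.py; python3 st.py 30.5
```

```text
t 25.6 pos [0.5442 0.1901 0.1099] tilt 30.7 ytilt -0.002 pos angle 28.0 r 0.0282 y -0.0005 F [-0.3  1.  -1. ] Tq [ 0.02 -0.25 -0.03] op 0.043 q [ 0.15  0.38  1.51  0.11  1.77 -1.36]
need shift [0.1  0.02 0.07] turn [-0.   -0.03 -0.  ]
```

>>> carry_out([
  [0.1,0.02,0.07,0,0,0,0.5],
  [0,0,0,0,0,0,0.5],
  [0,0,0,0,0,0,0],
  [0,0,0,0,0,0,0],
  [0,0,0,0,0,0,0],
  [0,0,0,0,0,0,0],
], grip_force=60)

```text
t: 26.2
tool_pos: [0.55, 0.1909, 0.1151]
tool_rot: [-0.082, -2.611, -0.022]
contact_force: [2.2, 0.8, 3.4]
opening: 0.0208
```

```bash
cat > hp.py <<'E'
from ang import *
def hole(im,q,sig=1.5):
    G=cv2.GaussianBlur(cv2.cvtColor(im["frame"],cv2.COLOR_BGR2GRAY).astype(float),(0,0),.8)
    u,v=np.meshgrid(np.arange(512),np.arange(384));q=np.array(q,float)
    for it in range(6):
        w=np.clip(120-G,0,None)*np.exp(-((u-q[0])**2+(v-q[1])**2)/(2*sig**2)); q=np.array([(w*u).sum(),(w*v).sum()])/w.sum()
    return q.round(2)
def rad(q,b):
    c=np.array((.5315,.1905,.085));cc,d=ray(b,*q);P=cc+d*(((c-.011*yd-cc)@yd)/(d@yd))-c
    return np.degrees(np.arctan2(P[2],P@xd)).round(1)
if __name__=="__main__":
    import sys
    b=ctrl.get_image("side");q=hole(b,(float(sys.argv[1]),float(sys.argv[2])));print("hole",q,"ang",rad(q,b))
    cv2.imwrite("pics/"+sys.argv[3],cv2.resize(b["frame"][90:185,165:265],None,fx=5,fy=5,interpolation=cv2.INTER_CUBIC))
E
python3 st.py 30; python3 hp.py 227 147.5 z22.png
```

```text
t 26.2 pos [0.55   0.1909 0.1151] tilt 30.31 ytilt 0.0 pos angle 32.3 r 0.0356 y 0.0006 F [2.2 0.8 3.4] Tq [ 0.04 -0.26 -0.15] op 0.0208 q [ 0.15  0.38  1.5   0.11  1.78 -1.36]
need shift [-0.14 -0.01 -0.13] turn [-0.   -0.05 -0.  ]
hole [229.26 146.97] ang 15.5
```

View pics/z22.png

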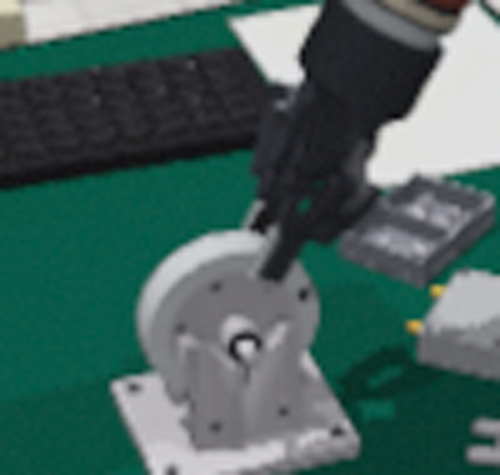

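```bash
sed -i 's/cv2.cvtColor(im\["frame"\],cv2.COLOR_BGR2GRAY).astype(float)/im["frame"][:,:,1].astype(float)/; s/clip(120-G/clip(TH-G/; s/^def hole/TH=95\ndef hole/' hp.py
python3 - <<'E'
import sys
import hp
from hp import *
exec(open("cf.py").read().split("pts=[]")[0])
print(b["frame"][140:155,222:236,1])
imgs=dict(L); imgs["z18"]=back("z18.png",5);imgs["z22"]=back("z22.png",5)
for th in (85,100):
    hp.TH=th
    for n,q in (("z16",(214.8,141.4)),("z18",(214.8,141.4)),("z20",(226,148.4)),("now",(226,148.4)),("z22",(226,148.4))):
        r=hole(imgs[n],q);print(th,n,r,rad(r,b))
E
```

```text
[[139 107  91  91  92  91  90  91  92  88  84  77  82  88]
 [145 132 103  89  91  91  92  92  91  90  87  84  83  82]
 [134 135 120  97  91  91  92  91  91  92  92  91  86  82]
 [126 126 127 111  92  92  90  91  90  90  92  93  91  90]
 [126 125 126 121  97  90  91  91  91  90  93  91  92  91]
 [126 124 125 124 110  90  91  92  90  91  85  85  88  85]
 [123 126 125 126 116  86  92  90  87  83  82  79  80  81]
 [118 125 120 103  96  89  84  84  80  81  80  81  81  80]
 [115 120 103  51  61  87  82  80  81  80  81  79  79  82]
 [112 116 100  46  80 107  96  82  80  82  82  81  82  81]
 [112 115 115 103 113 124 112  80  80  80  80  81  82  82]
 [112 113 121 126 126 128 118  81  81  80  79  81  81  82]
 [125 135 135 126 127 126 115  82  82  80  82  82  80  81]
 [119 136 138 126 126 126 116  80  82  80  81  81  82  80]
 [133 130 131 125 127 124 113  81  81  80  79  81  80  81]]
85 z16 [215.   141.63] 74.3
85 z18 [215. 142.] 73.9
85 z20 [225.39 148.23] 17.9
85 now [225.46 148.26] 17.6
85 z22 [225.34 148.21] 18.0
100 z16 [214.77 141.43] 75.3
100 z18 [214.81 141.84] 74.8
100 z20 [226.7  147.75] 17.1
100 now [228.17 147.68] 14.8
100 z22 [228.72 147.71] 13.8
```

>>> carry_out([
  [-0.126,0.01,0.066,-0.06,-1,0,0],
  [-0.132,0.01,0.053,-0.06,-1,0,0],
  [-0.137,0.01,0.039,-0.06,-1,0,0],
  [-0.14,0.01,0.025,-0.06,-1,0,0],
  [-0.142,0.01,0.011,-0.06,-1,0,0],
  [-0.142,0.01,-0.003,-0.06,-1,0,0],
  [-0.141,0.01,-0.017,-0.06,-1,0,0],
  [-0.139,0.01,-0.031,-0.06,-1,0,0],
  [-0.135,0.01,-0.045,-0.06,-1,0,0],
  [-0.13,0.01,-0.058,-0.06,-1,0,0],
  [0,0,0,0,0,0,0],
  [0,0,0,0,0,0,0],
])

```text
t: 27.45
tool_pos: [0.5146, 0.1933, 0.1152]
tool_rot: [0.082, 2.669, -0.017]
contact_force: [-0.9, 0.7, 1.4]
opening: 0.0208
```

```bash
sed -i 's/TH=95/TH=85/' hp.py; python3 st.py; python3 hp.py 215 141.6 z23.png
```

```text
t 27.45 pos [0.5146 0.1933 0.1152] tilt -26.98 ytilt 0.003 pos angle -28.6 r 0.0344 y 0.0007 F [-0.9  0.7  1.4] Tq [ 0.06 -0.02 -0.13] op 0.0208 q [ 0.31 -0.28  2.17 -0.22  0.82 -1.09]
need shift [ 0.09 -0.04 -0.1 ] turn [0. 0. 0.]
hole [214.19 141.78] ang 77.3
```

View pics/z23.png

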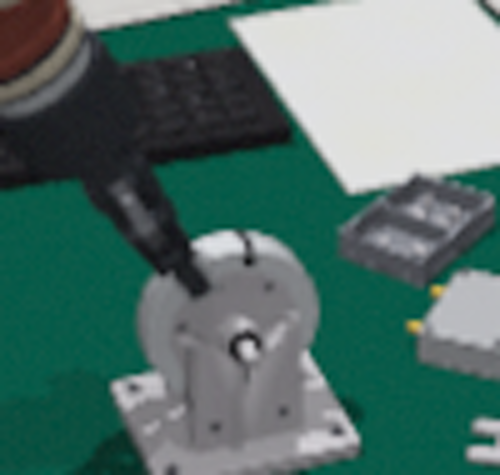

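View pics/z16.png

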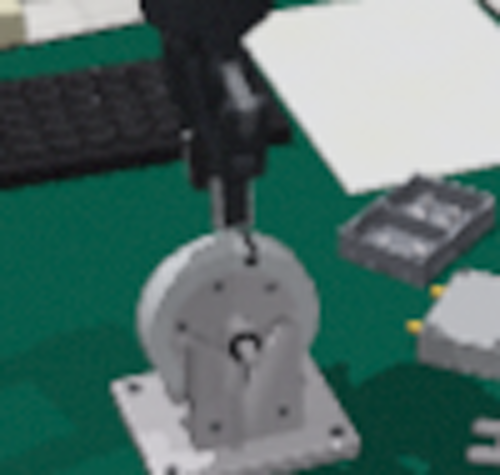

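>>> carry_out([
  [0.056,0,0.028,0.03,0.45,0,0],
  [0,0,0,0,0,0,0],
  [0,0,0,0,0,0,0],
])

```text
t: 27.8
tool_pos: [0.5164, 0.1933, 0.116]
tool_rot: [0.085, 2.716, -0.016]
contact_force: [-4.1, 0.7, 5.6]
opening: 0.0209
```

```bash
python3 st.py; python3 hp.py 215 141.6 z24.png
python3 - <<'E'
import cv2,numpy as np
a=cv2.imread("pics/z24.png");
for n in("z16","z23","z24"): cv2.imwrite(f"pics/{n}c.png",cv2.resize(cv2.imread(f"pics/{n}.png")[220:360,130:330],None,fx=1.9,fy=1.9))
cv2.imwrite("pics/cmp.png",np.hstack([cv2.imread(f"pics/{n}c.png") for n in("z16","z24")]))
# template shift of disc upper-right area via rotation search
E
```

```text
t 27.8 pos [0.5164 0.1933 0.116 ] tilt -24.31 ytilt 0.002 pos angle -25.3 r 0.0343 y 0.0008 F [-4.1  0.7  5.6] Tq [-0.06  0.58 -0.16] op 0.0209 q [ 0.3  -0.26  2.14 -0.19  0.86 -1.12]
need shift [ 0.07 -0.04 -0.11] turn [0. 0. 0.]
hole [215.   141.96] ang 74.0
```

View pics/cmp.png

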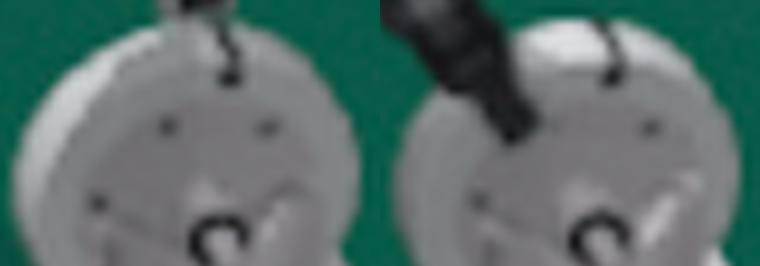

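>>> carry_out([
  [0.12,-0.01,0.048,0.06,0.95,0,0],
  [0.125,-0.01,0.037,0.06,0.95,0,0],
  [0.128,-0.01,0.02,0.06,0.95,0,0],
  [0.13,-0.01,0.01,0.06,0.95,0,0],
  [0.13,-0.01,0,0.06,0.95,0,0],
  [0,0,0,0,0,0,0],
  [0,0,0,0,0,0,0],
  [0,0,0,0,0,0,0],
])

```text
t: 28.65
tool_pos: [0.5324, 0.1922, 0.1197]
tool_rot: [-0.098, -3.089, -0.007]
contact_force: [-3.0, 0.4, 7.8]
opening: 0.0204
```

```bash
python3 st.py 2.9 .034; python3 hp.py 221 143.5 z25.png
```

```text
t 28.65 pos [0.5324 0.1922 0.1197] tilt 2.96 ytilt 0.003 pos angle 2.3 r 0.0347 y 0.0008 F [-3.   0.4  7.8] Tq [-0.02  0.67 -0.18] op 0.0204 q [ 0.21  0.04  1.82  0.02  1.33 -1.3 ]
need shift [ 0.01 -0.03 -0.03] turn [-0.   -0.01 -0.  ]
hole [221.18 143.83] ang 46.5
```

View pics/z25.png

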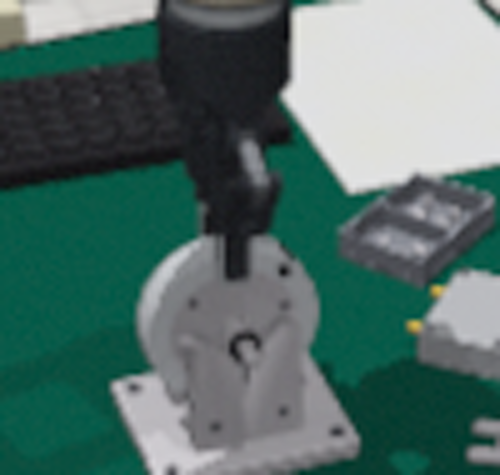

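Run:
```python
from h import *
a=ctrl.get_image("top");b=ctrl.get_image("side")
cv2.imwrite("pics/fin.png",np.hstack([cv2.resize(a["frame"][130:250,150:350],None,fx=2,fy=2),cv2.resize(b["frame"][130:330,150:330],(360,240))]))
```

```text
(no output)
```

View pics/fin.png

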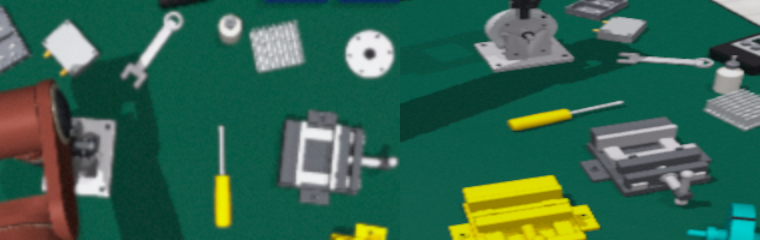

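The picture shows the vise empty with its jaw open, at about (320,155) in the left half. The bystanders are in place, and the rotor is held in the stand at about (90,150).

```bash
python3 -c "
from h import *
o=ctrl.get_obs();print(o['t'],o['contact_force'].round(1),o['dq'].round(3));print(ctrl.finish_job())"
```

```text
28.8 [-3.2  0.1  7.8] [-0.001 -0.001  0.    -0.     0.001 -0.001]
the job is handed in; nothing more can be done
None
```

I opened the vise jaw, set the rotor in the V-blocks and let go of it. I then found the heavy side and handed the job in at 28.8 s with the wheel held still and the heavy side down. No verdict was given.

**Jaw:** I slid it open about 25 mm, and the last pictures show it still open, with the bystanders in place.

**Finding the heavy side:** After release the wheel swung by itself and stopped with the index hole at about 74°, measured in the side view from the stand's +x. I turned it about 86° by hand past straight down and let go again. It swung back and stopped at about 18°. The grease drags alike both ways, so straight down is midway between the two stops, at about 46°.

**Final hold:** I took hold again and used the arm's own rotation to measure the angle between the two stops (about 55°), then turned the wheel to the middle. The image puts the hole at 46.5° there. The joints were still, with about 8 N of light downward push on the rotor.

**Checks that disagreed:**
- **Angle between stops:** the arm gave about 55° and the image about 56°, so I expect the final angle to be good to about 1 or 2°.
- **Index hole reading:** the hole is only about 2 pixels wide. Different ways of reading it varied by about 3°, so I relied on the arm's rotation for the final angle.
- **Heavy side:** I judged it only by watching the wheel swing back. I did not confirm it with a separate torque reading.

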